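# Find the crate stamped underneath and push it into the dispatch lane

### The arm

A 6-joint arm with a two-finger parallel gripper is mounted at the origin on a cart in front of the work surface, level with it; the furniture and walls round the work are solid. World frame = base frame: x ahead of the robot, y to its left, z up, the work surface at z = 0. Lengths are in m, angles in rad, forces in N, time in s.
With the tool pointing down it reaches from about 0.275 to 0.825 m from the base axis. Payload 5.2 kg.
Tool frame: the origin (TCP) lies between the finger pads; the fingertips stand 22 mm ahead of it and the grasp point (between the pads) lies 3 mm ahead of it; z points along the fingers, y is the line along which they close (so a half turn about z gives the same grasp; the last joint's range is limited). The gripper opens to 93 mm and grips with 3 to 60 N. Pads are 15 mm wide; open, the fingers measure 128 mm over their backs; the gripper's body (75 mm by 188 mm) begins 65 mm behind the grasp point.
Start: joints at [-1.43, 0.259, 1.535, -0, 1.348, -0.203], TCP at [0.185, -0.518, 0.241] pointing down, gripper open.
Joint ranges: [-3.14, 3.14], [-0.91, 2.08], [0.19, 2.58], [-1.22, 4.36], [0.22, 2.71], [-3.12, 3.12]. Speed limits (rad/s): [2.57, 2.57, 3.14, 3.14, 3.14, 3.14].

### API

Orientations are given as a rotation vector (axis times angle).
In Python, from plant import read_state, get_image, close_job gives the robot as it stands.
- The arm moves only by the shell command python3 -m inch 'ROWS' [FORCE]. ROWS is JSON, a list of rows, each a list of 7 numbers: the turn, a rotation vector about the world's x, y, z normalised to -1 to 1, where 1 is 60 degrees, then the shift along the world's x, y, z normalised to -1 to 1, where 1 is 0.2 m, then the closure, from 0 (fully open) to 1 (shut). A call has 1 to 12 rows; each row is the pose to reach, as a shift and turn from the pose commanded when the call began; what a row does not reach only later rows make up. A row lasts 1/8 s, in which the tool goes at most 62.5 mm and 10.7 degrees, less where a joint would pass 70% of its speed; a pose out of reach is approached as far as the arm can. A call with a number of a shift or a turn outside -1 to 1 is refused whole. A call with a gripper value outside its range is refused whole. The fingers move at their own pace and stop on an object; FORCE is the grip in N (left out, the last holds). Time passes only in rows, so rows that repeat a pose let the fingers close. It gives the time, the measured TCP pose, the force, the opening and the grip force at its end, in the units of the state.
- read_state(): the state, without advancing time (a new reading comes with each control period).
- get_image(name): name is "scene" or "top" or "wrist"; returns a dict with "image" (400x640x3 uint8, red, green, blue), "range_z" (400x640 float32, m along the optical axis (not along the pixel's ray), 0 where there is no reading), "camera_matrix" (3x3 intrinsics, pixels), "R" (3x3) and "t" (3): a world point X has camera coordinates R X + t; the wrist camera has in their place "mount" (4x4, takes a point from camera to tool coordinates, whose origin is the TCP and whose axes are the flange's). Camera axes: x right, y down, z forward; pixel columns grow to the right and rows downward; lengths in m; the calibration is good to about 2 mm. The wrist camera is an equidistant fisheye: a pixel r from the principal point sees the ray r / f radians off the axis. A picture is of the moment at which its call begins: read the wrist's pose just before it.
- close_job(): hands the job in; it is judged then, once.
The state is a dict: "t": time; "q": joint angles; "dq": joint speeds; "joint_torque": joint torques, N m; "tool_pos": TCP position; "ee_rot": TCP orientation; "contact_force": force on the tool from outside, world axes, zero at the start; "moment": the same for the moment, N m; "finger_gap": finger opening in m; "finger_force": force on a finger pad.
Only numpy, scipy, OpenCV 4.12 (cv2) and the standard library are available. Lean on these libraries where they do the work, as an engineer would, in place of code of your own. Each camera call takes 0.05 s, during which the arm holds its last target. There are 200 camera calls.

### The job

One of the two small wooden crates has a round green stamp under its bottom. With your fingertips, first tip both crates over away from you so that each lies on its back with its underside facing you, leaving them outside the blue taped lane; only then push the stamped one sideways along the worktop until it lies wholly between the two blue lines. Push only, never lift or carry a crate; leave the other crate lying on its back clear of the lane, and do not disturb the other things.

Things in the scene. Friction and masses are not known exactly. Their poses are not given: they have to be found in the camera images.
- crate_1: one of two like crates of pale wooden slats, closed and solid, 60 deep (x) x 90 wide (y) x 110 mm high, 0.25 to 0.5 kg. Starts upright, front (-x side) to the robot within 0.55 rad, roughly square to the lane. Origin: centre of the underside; z to its lid, x from front to back
- crate_2: the other crate, same size, look and axes. A push forward 80 to 90 mm up a standing crate's front tips it about its back lower edge; past about 29 degrees it falls onto its back by itself and is then 60 mm high, front face up, its x pointing down, its z away from the robot
- crate_1_top (a point): centre of the lid of crate_1, 110 mm from its origin along its z
- crate_2_top (a point): centre of the lid of crate_2, 110 mm from its origin along its z
- stamp (a point): the round green ink stamp, 50 mm across, at the centre of the underside of the one stamped crate (it moves with that crate, so the crate whose origin it shares is the stamped one); it cannot be seen until that crate is tipped over. The other underside is plain plywood
- lane: the dispatch lane: two parallel blue tape lines on the worktop, flat, with two blue chevrons between them. Origin: centre of the lane at worktop height; x runs along the lane, away from the robot; y across it to the left. The lines are 260 mm long, 12 mm wide, and the clear lane between them is 135 mm wide. One crate stands to each side of it
- salt: glass salt shaker, 44 x 44 x 90 mm, loose, just beyond the far end of the lane; origin under its centre
- honey: honey jar with red lid, 58 x 62 x 86 mm, loose, behind the crates; origin under its centre
- tin: small flat tin, 86 x 86 x 40 mm, loose, at the right; origin under its centre
- spice: spice jar with green cap, 46 x 46 x 106 mm, loose, behind at the right; origin under its centre
- timer: green and white kitchen timer, 69 x 69 x 55 mm, loose, behind at the right; origin under its centre
- mug: blue and white mug, 88 x 117 x 89 mm, loose, at the left on the sink's draining edge; origin under its centre

How it is judged:
On the way:
1. both crates lie on their backs, undersides towards the robot, the stamped one still outside the lane (angle between each of crate_1, crate_2's own x axis and vertical above 2.9 rad and angle between the z axis of each of crate_1, crate_2 and the x axis of lane, either way round below 0.7 rad and (y of crate_1 in the frame of lane above 0.1 m or y of crate_1 in the frame of lane below -0.1 m)), for 0.2 s.
At the end, for the whole second after the job is handed in: Both crates rest on their backs. Stamped crate between the blue lines: centres of its underside and lid within 24 mm of the lane's middle line and within the lines' length. Other crate clear of the lane: both its centres over 105 mm from the middle line (angle between each of crate_1, crate_2's own x axis and vertical above 2.9 rad and y of crate_1 in the frame of lane between -0.024 and 0.024 m and y of crate_1_top in the frame of lane between -0.024 and 0.024 m and x of crate_1 in the frame of lane above -0.135 m and x of crate_1_top in the frame of lane below 0.135 m and (y of each of crate_2, crate_2_top in the frame of lane above 0.105 m or y of each of crate_2, crate_2_top in the frame of lane below -0.105 m) and linear speed of each of crate_1, crate_2 below 0.02 m/s); the robot touches nothing.
It fails at once if a crate is lifted off the worktop (height (world z) of any of crate_1, crate_2 above 0.05 m or height (world z) of any of crate_1_top, crate_2_top above 0.135 m).
It fails at once if one of the other things is moved by more than 30 mm (distance of any of salt, honey, tin, spice, timer, mug from where it was at the start of the episode above 0.03 m).
It also fails if it takes over 54 s, if anything falls off the work surface, if the arm or the gripper's body presses on something with over 40 N, if the wrist force passes 120 N, or if a joint passes its speed limit or range.

## Working session

There is one attempt and no reset: what is moved stays moved. The work goes in short steps, Python scripts to look and compute and a shell command to move; the robot and the scene stay as the last step left them, time stands still between calls to the robot, and variables do not carry over. Pictures are saved under pics/ and viewed, at most 10 in all, crops included, and the job is handed in when it is done.

```bash
mkdir -p pics; ls; python3 - <<'E'
from plant import *
import cv2,numpy as np
s=read_state();print(s['t'],s['tool_pos'],s['ee_rot'],s['finger_gap'])
for n in("top","scene"):
    d=get_image(n);cv2.imwrite(f'pics/{n}0.png',d['image'][...,::-1]);np.savez(f'{n}0.npz',**d);print(n,d['R'].round(3).tolist(),d['t'].round(3),d['camera_matrix'].round(1).tolist())
E
```

```text
pics
0.0 [ 0.18531587 -0.51728579  0.23982645] [-3.09349954e+00 -5.37016579e-01 -6.59380031e-05] 0.09291887342293804
top [[0.303, -0.953, -0.007], [-0.898, -0.283, -0.336], [0.318, 0.108, -0.942]] [-0.299  0.464  1.443] [[406.3, 0.0, 316.0], [0.0, 406.3, 194.9], [0.0, 0.0, 1.0]]
scene [[-0.805, -0.593, -0.014], [-0.289, 0.413, -0.864], [0.518, -0.691, -0.504]] [0.329 0.282 0.858] [[376.6, 0.0, 318.2], [0.0, 376.6, 200.0], [0.0, 0.0, 1.0]]
```

View pics/top0.png

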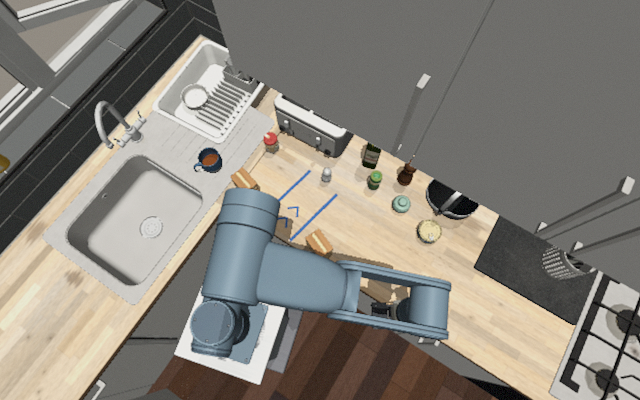

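View pics/scene0.png

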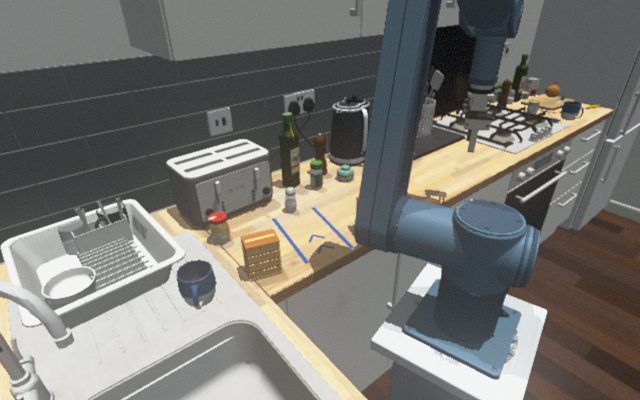

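The top view shows the crates at about (243,180) and (319,242), with the lane's blue lines between them. The scene view shows the left crate at (262,255) and the right one hidden by the arm.

```bash
cat > h.py <<'E'
import numpy as np,cv2
def cloud(d):
    K=d['camera_matrix'];z=d['range_z'];v,u=np.mgrid[0:400,0:640]
    c=np.stack([(u-K[0,2])/K[0,0]*z,(v-K[1,2])/K[1,1]*z,z],-1)
    return (c-d['t'])@d['R'], z>0     # R^T (c-t)
def blue(d):
    h=cv2.cvtColor(d['image'],cv2.COLOR_RGB2HSV)
    return cv2.inRange(h,(105,120,100),(125,255,255))>0
def rect(p):
    (c,s,a)=cv2.minAreaRect((p[:,:2]*1000).astype(np.float32));return np.round(c,1),np.round(s,1),round(a,1)
def blobs(m,P,minn=15):
    n,l,st,ce=cv2.connectedComponentsWithStats(m.astype(np.uint8))
    for i in range(1,n):
        if st[i,4]>=minn:
            p=P[l==i];print(ce[i].round(),st[i,4],'med',np.median(p,0).round(3),'rect',*rect(p),'z',p[:,2].min().round(3),p[:,2].max().round(3))
E
python3 - <<'E'
from h import *
for n in('top','scene'):
    d=np.load(f'{n}0.npz');P,ok=cloud(d);ws=ok&(P[...,0]>.15)&(P[...,0]<.9)&(P[...,1]>-.6)&(P[...,1]<.6)
    print(n,'blue');blobs(blue(d)&ws&(abs(P[...,2])<.02),P)
    print('z .1-.12');blobs(ws&(P[...,2]>.1)&(P[...,2]<.12),P)
    print('z>.025');blobs(ws&(P[...,2]>.025)&(P[...,2]<.13),P,40)
E
```

```text
top blue
[294. 185.] 62 med [ 0.567 -0.04   0.   ] rect [571.7 -38.6] [  8.4 171.4] 64.5 z -0.014 0.011
[312. 218.] 122 med [ 0.464 -0.151  0.001] rect [ 470.6 -153.2] [  8.9 251.8] 63.8 z -0.009 0.007
z .1-.12
[296. 104.] 28 med [0.865 0.043 0.11 ] rect [865.4  44.1] [56.2  5.4] 74.3 z 0.102 0.119
[306. 109.] 15 med [ 0.854 -0.002  0.11 ] rect [854.1  -2.4] [24.5  5.5] 79.3 z 0.1 0.12
[280. 119.] 17 med [0.78  0.081 0.11 ] rect [779.9  84.2] [33.7  3.7] 75.9 z 0.101 0.12
[301. 131.] 65 med [ 0.757 -0.016  0.108] rect [758.  -11.4] [117.    5.3] 76.9 z 0.1 0.12
[335. 143.] 69 med [ 0.737 -0.158  0.111] rect [ 755.8 -158.7] [ 47.4 123.6] 35.5 z 0.101 0.119
[370. 156.] 33 med [ 0.732 -0.296  0.108] rect [ 734.5 -297.1] [55.2 14.2] 85.9 z 0.101 0.119
[242. 178.] 334 med [0.501 0.135 0.11 ] rect [498.6 131.9] [93.4 60.5] 57.2 z 0.102 0.119
[406. 171.] 18 med [ 0.712 -0.438  0.115] rect [ 713.2 -439.6] [39.6 11.2] 62.4 z 0.101 0.119
[376. 175.] 106 med [ 0.664 -0.337  0.106] rect [ 665.1 -337.1] [42.7 43.3] 64.6 z 0.1 0.112
[437. 192.] 62 med [ 0.66  -0.566  0.111] rect [ 673.2 -565.3] [9
[... 3059 characters left out ...]
76] rect [ 701.3 -565. ] [147.   54.3] 7.2 z 0.025 0.13
[345. 171.] 158 med [ 0.607 -0.449  0.04 ] rect [ 609.7 -456.6] [67.7 53.7] 46.0 z 0.025 0.057
[225. 202.] 2947 med [0.757 0.042 0.08 ] rect [732.   10.6] [315.7 204.8] 59.3 z 0.025 0.13
[290. 197.] 213 med [ 0.628 -0.145  0.057] rect [ 634.3 -148.8] [36.3 33.1] 81.6 z 0.026 0.09
[108. 273.] 7182 med [0.767 0.406 0.048] rect [757.6 389.5] [361.2 284.6] 90.0 z 0.025 0.1
[261. 250.] 1420 med [0.483 0.142 0.089] rect [497.7 129.8] [90.3 63.5] 59.8 z 0.025 0.113
[196. 281.] 1438 med [0.538 0.302 0.067] rect [543.6 299.1] [ 84.9 106.6] 84.1 z 0.026 0.095
[ 28. 317.] 273 med [0.705 0.59  0.096] rect [720.7 591.5] [96.2 19.6] 3.2 z 0.087 0.099
```

```bash
python3 -m inch '[[0,0,0,0,0,0.5,1],[0,0,0,0,0,0.5,1]]' 20
```

```text
t: 0.35
tool_pos: [0.1855, -0.518, 0.3426]
ee_rot: [3.094, 0.537, -0.0]
contact_force: [0.5, -0.8, 0.5]
finger_gap: 0.0777
finger_force: 0.0
```

```bash
python3 -m inch '[[0,0,-0.5,0.275,0.9,0,0.55],[0,0,-0.5,0.275,0.9,0,0.55],[0,0,-0.5,0.275,0.9,0,0.55],[0,0,-0.5,0.275,0.9,0,0.55]]' 20
python3 -m inch '[[0,0,-0.45,0.26,0.885,-0.4,0.55],[0,0,-0.45,0.26,0.885,-0.4,0.55],[0,0,-0.45,0.26,0.885,-0.4,0.55],[0,0,-0.45,0.26,0.885,-0.4,0.55],[0,0,-0.45,0.26,0.885,-0.4,0.55]]'; python3 -c "
from plant import *;s=read_state();print(s['tool_pos'],s['ee_rot'],s['q'],s['finger_gap'])"
```

```text
t: 0.85
tool_pos: [0.2412, -0.3342, 0.341]
ee_rot: [-3.129, 0.278, -0.001]
contact_force: [-0.5, -0.3, 0.5]
finger_gap: 0.0426
finger_force: 0.0
t: 1.48
tool_pos: [0.2924, -0.1603, 0.2601]
ee_rot: [-2.978, 0.999, 0.002]
contact_force: [0.0, 0.8, 0.2]
finger_gap: 0.0417
finger_force: 0.0
[ 0.29241636 -0.16029363  0.26014669] [-2.97807722e+00  9.99166053e-01  1.84661964e-03] [-8.39857125e-01 -1.70297811e-01  1.94048462e+00 -2.63683864e-04
  1.37261099e+00  1.37840261e+00] 0.041737318083420405
```

```bash
python3 -m inch '[[0,0,0,0,0,-0.775,0.55],[0,0,0,0,0,-0.775,0.55],[0,0,0,0,0,-0.775,0.55],[0,0,0,0.1,-0.075,-0.775,0.55],[0,0,0,0.1,-0.075,-0.775,0.55]]'
python3 -m inch '[[0,0,0,0.03,-0.023,0,0.55],[0,0,0,0.06,-0.046,0,0.55],[0,0,0,0.09,-0.069,0,0.55],[0,0,0,0.12,-0.092,0,0.55],[0,0,0,0.15,-0.115,0,0.55],[0,0,0,0.18,-0.138,0,0.55]]'
python3 - <<'E'
from plant import *
from h import *
d=get_image("scene");cv2.imwrite('pics/s1.png',d['image'][150:350,150:550,::-1].repeat(2,0).repeat(2,1)[:, :800])
d=get_image("top");P,ok=cloud(d);ws=ok&(P[...,0]>.25)&(P[...,0]<.6)&(P[...,1]>-.4)&(P[...,1]<.25)
blobs(ws&(P[...,2]>.04)&(P[...,2]<.13),P,40)
E
```

```text
t: 2.1
tool_pos: [0.3136, -0.1788, 0.1058]
ee_rot: [2.975, -1.005, 0.002]
contact_force: [-0.1, -0.5, 0.1]
finger_gap: 0.0418
finger_force: 0.0
t: 2.85
tool_pos: [0.349, -0.2038, 0.1058]
ee_rot: [2.976, -1.004, 0.001]
contact_force: [0.0, 0.2, 1.2]
finger_gap: 0.0417
finger_force: 0.7
[244. 182.] 496 med [0.492 0.123 0.108] rect [497.8 130.8] [91.6 60.9] 59.0 z 0.04 0.12
[335. 240.] 119 med [ 0.383 -0.265  0.107] rect [ 382.7 -261.1] [40.9 40.3] 53.6 z 0.062 0.121
```

View pics/s1.png

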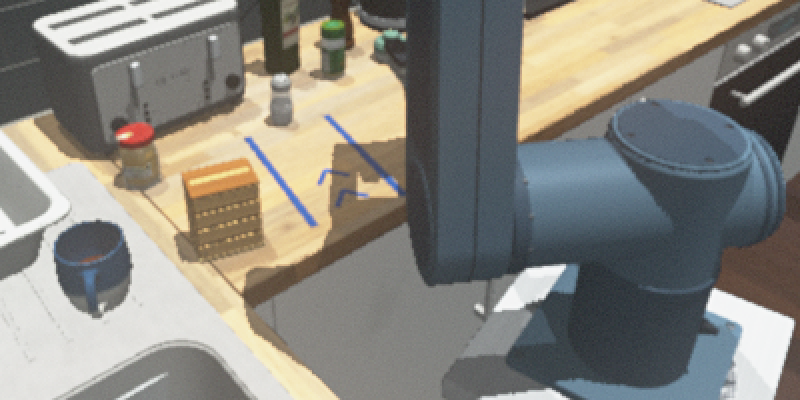

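The picture shows the left crate still standing at about (222,205) and the pushed crate hidden behind the arm. I'll continue the push.

```bash
python3 -m inch '[[0,0,0,0.03,-0.023,0,0.55],[0,0,0,0.06,-0.046,0,0.55],[0,0,0,0.09,-0.069,0,0.55],[0,0,0,0.09,-0.069,0,0.55],[0,0,0,0.09,-0.069,0,0.55]]'
python3 - <<'E'
from plant import *
from h import *
d=get_image("wrist");cv2.imwrite('pics/w1.png',d['image'][...,::-1])
d=get_image("top");P,ok=cloud(d);ws=ok&(P[...,0]>.25)&(P[...,0]<.6)&(P[...,1]>-.4)&(P[...,1]<.25)
blobs(ws&(P[...,2]>.03)&(P[...,2]<.13),P,40)
E
```

```text
t: 3.58
tool_pos: [0.3663, -0.2171, 0.1055]
ee_rot: [-2.976, 1.005, 0.001]
contact_force: [-0.4, 0.6, -0.1]
finger_gap: 0.042
finger_force: 0.0
[244. 183.] 512 med [0.491 0.122 0.108] rect [497.5 129.9] [95.7 60.4] 59.0 z 0.032 0.119
[345. 233.] 308 med [ 0.429 -0.289  0.059] rect [ 438.2 -273.5] [88.8 79. ] 52.2 z 0.031 0.067
```

View pics/w1.png

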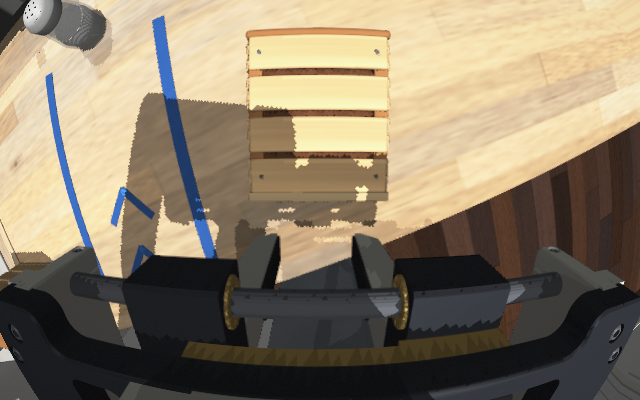

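The wrist view shows crate 2 lying on its back at (318,115), clear of the right lane line at (180,130). Next is the left crate.

```bash
python3 -m inch '[[0,0,0.05,-0.1,0.1,0.5,0.55],[0,0,0.05,-0.1,0.1,0.5,0.55],[0,0,0.05,-0.1,1,0.6,0.55],[0,0,0.05,-0.1,1,0.6,0.55],[0,0,0.05,-0.1,1,0.6,0.55],[0,0,0.05,-0.1,1,0.6,0.55]]'
python3 -m inch '[[0,0,0.05,0.44,0.93,0,0.55],[0,0,0.05,0.44,0.93,0,0.55],[0,0,0.05,0.44,0.93,0,0.55],[0,0,0.05,0.44,0.93,0,0.55],[0,0,0.05,0.44,0.93,-0.6,0.55],[0,0,0.05,0.44,0.93,-0.6,0.55],[0,0,0.05,0.44,0.93,-0.6,0.55]]'
python3 - <<'E'
from plant import *
from h import *
s=read_state();print(s['tool_pos'],s['ee_rot'])
d=get_image("scene");np.savez('s2.npz',**d);cv2.imwrite('pics/s2.png',cv2.resize(d['image'][180:330,200:450,::-1],None,fx=3,fy=3))
E
```

```text
t: 4.42
tool_pos: [0.3457, -0.0137, 0.2261]
ee_rot: [-3.004, 0.915, -0.002]
contact_force: [0.0, -0.2, 0.3]
finger_gap: 0.0417
finger_force: 0.0
t: 5.3
tool_pos: [0.4309, 0.1668, 0.1022]
ee_rot: [3.02, -0.848, -0.015]
contact_force: [-0.2, 0.3, 0.1]
finger_gap: 0.0419
finger_force: 0.0
[0.43085228 0.16682802 0.10222319] [ 3.0201508  -0.84829533 -0.01464557]
```

View pics/s2.png

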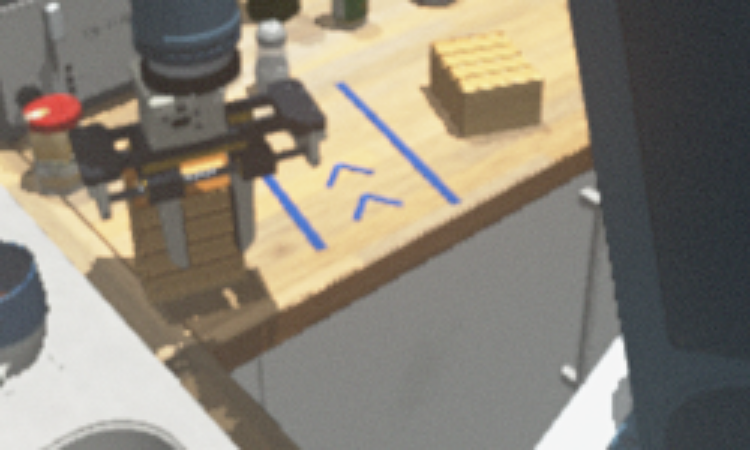

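The picture shows crate 2 lying at (485,85) with a plain underside, and the gripper in front of the left crate at (200,240). I'll tip this one now.

```bash
python3 -m inch '[[0,0,0,0.06,-0.036,0,0.55],[0,0,0,0.12,-0.072,0,0.55],[0,0,0,0.15,-0.09,0,0.55],[0,0,0,0.18,-0.108,0,0.55],[0,0,0,0.21,-0.126,0,0.55],[0,0,0,0.24,-0.144,0,0.55],[0,0,0,0.27,-0.162,0,0.55],[0,0,0,0.3,-0.18,0,0.55],[0,0,0,0.34,-0.204,0,0.55],[0,0,0,0.38,-0.228,0,0.55],[0,0,0,0.38,-0.228,0,0.55],[0,0,0,0.38,-0.228,0,0.55]]'
python3 -m inch '[[0,0,0,-0.3,0.18,0.3,0.8],[0,0,0,-0.3,0.18,0.3,0.8],[0,0,0,-0.3,0.18,0.7,1],[0,0,0,-0.3,0.18,0.7,1],[0,0,0,-0.3,0.18,0.7,1]]'
python3 - <<'E'
from plant import *
from h import *
s=read_state();print(s['tool_pos'],s['ee_rot'])
d=get_image("scene");np.savez('s3.npz',**d);cv2.imwrite('pics/s3.png',cv2.resize(d['image'][180:330,200:450,::-1],None,fx=3,fy=3))
P,ok=cloud(d);ws=ok&(P[...,0]>.25)&(P[...,0]<.75)&(P[...,1]>-.4)&(P[...,1]<.25)
print('scene');blobs(ws&(P[...,2]>.05)&(P[...,2]<.068),P,40)
d=get_image("top");P,ok=cloud(d);ws=ok&(P[...,0]>.25)&(P[...,0]<.75)&(P[...,1]>-.4)&(P[...,1]<.25)
print('top');blobs(ws&(P[...,2]>.05)&(P[...,2]<.068),P,40)
E
```

```text
t: 6.85
tool_pos: [0.5102, 0.1231, 0.1054]
ee_rot: [3.025, -0.848, -0.001]
contact_force: [0.5, 0.2, -0.9]
finger_gap: 0.0419
finger_force: 0.0
t: 7.48
tool_pos: [0.4509, 0.1595, 0.2472]
ee_rot: [-3.024, 0.846, -0.005]
contact_force: [0.2, -0.7, -0.0]
finger_gap: 0.0007
finger_force: 0.0
[0.4509249  0.15952045 0.24717588] [-3.02398421  0.84632419 -0.00545799]
scene
[317. 175.] 54 med [ 0.652 -0.323  0.059] rect [ 656.1 -327.8] [41.2 20.1] 36.9 z 0.05 0.068
[362. 201.] 553 med [ 0.421 -0.258  0.06 ] rect [ 427.2 -265.5] [ 90.3 116.4] 53.3 z 0.05 0.064
[290. 197.] 53 med [ 0.628 -0.144  0.058] rect [ 631.7 -147.3] [34.7 19.1] 44.6 z 0.05 0.068
[219. 227.] 118 med [0.683 0.115 0.06 ] rect [694.4 105.5] [56.2 38.8] 53.2 z 0.05 0.068
[254. 237.] 804 med [0.565 0.09  0.06 ] rect [573.2  83.9] [ 89.4 115.3] 58.7 z 0.05 0.063
top
[271. 145.] 42 med [0.682 0.086 0.06 ] rect [686.7  91.6] [24.8 54.4] 35.7 z 0.05 0.068
[262. 171.] 602 med [0.57  0.085 0.059] rect [571.3  85.7] [ 92.4 110.8] 57.3 z 0.05 0.068
[338. 232.] 707 med [ 0.424 -0.263  0.059] rect [ 426.1 -263. ] [ 90.5 111.3] 52.7 z 0.05 0.068
```

View pics/s3.png

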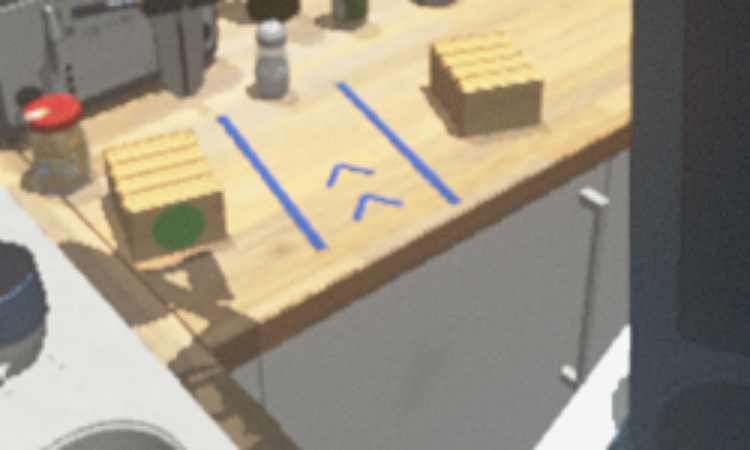

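The left crate, at (165,190), now lies on its back with the green stamp visible at (178,226). The other crate's underside is plain. I'll push the left one across with both fingers as a bar parallel to the lane.

```bash
python3 -m inch '[[0,0,0.95,0.765,0.015,0,0.355],[0,0,0.95,0.765,0.015,0,0.355],[0,0,0.95,0.765,0.015,0,0.355],[0,0,0.95,0.765,0.015,0,0.355],[0,0,0.95,0.765,0.015,0,0.355],[0,0,0.95,0.765,0.015,0,0.355]]'
python3 -m inch '[[0,0,0.64,0,0,0,0.355],[0,0,0.64,0,0,0,0.355],[0,0,0.64,0,0,0,0.355],[0,0,0.64,0,0,0,0.355],[0,0,0.64,0,0,-0.5,0.355],[0,0,0.64,0,0,-0.5,0.355]]'
python3 - <<'E'
from plant import *
import numpy as np
s=read_state();p=s['tool_pos'];r=s['ee_rot'];e=np.array([.898,-.44]);f=np.array([.44,.898]);d=p[:2]-[.5044,-.0873]
print(p,'lane',d@e,d@f,'yaw y',np.degrees(2*np.arctan2(r[1],r[0]))-90,s['q'],s['finger_gap'])
E
```

```text
t: 8.32
tool_pos: [0.6026, 0.162, 0.2428]
ee_rot: [-3.061, -0.703, 0.007]
contact_force: [-0.6, 0.3, 0.1]
finger_gap: 0.0558
finger_force: 0.0
t: 9.07
tool_pos: [0.6009, 0.1619, 0.1409]
ee_rot: [-2.66, -1.665, 0.009]
contact_force: [-0.0, -0.7, -0.3]
finger_gap: 0.0601
finger_force: 0.0
[0.60094359 0.16186932 0.14085542] lane -0.022938356194690306 0.2662332315854625 yaw y -385.91349827266924 [8.41125929e-02 4.67691557e-01 1.48076282e+00 3.02171045e-05
 1.19949580e+00 5.36377405e-01] 0.060111396201777696
```

```bash
python3 -m inch '[[0,0,0,0,0,-0.5,0.355],[0,0,0,0,0,-0.5,0.355],[0,0,0,0,0,-0.5,0.355]]'
python3 -m inch '[[0,0,0,-0.033,-0.067,0,0.355],[0,0,0,-0.066,-0.134,0,0.355],[0,0,0,-0.099,-0.202,0,0.355],[0,0,0,-0.132,-0.269,0,0.355],[0,0,0,-0.165,-0.337,0,0.355],[0,0,0,-0.198,-0.404,0,0.355],[0,0,0,-0.231,-0.472,0,0.355],[0,0,0,-0.264,-0.539,0,0.355],[0,0,0,-0.297,-0.606,0,0.355],[0,0,0,-0.33,-0.674,0,0.355],[0,0,0,-0.363,-0.741,0,0.355]]'
cat > m.py <<'E'
from plant import *
from h import *
s=read_state();p=s['tool_pos'];e=np.array([.898,-.44]);f=np.array([.44,.898]);o=np.array([.5044,-.0873]);d=p[:2]-o
print('tool',p,'lane',d@e,d@f)
for n in("scene","top"):
    d=get_image(n);P,ok=cloud(d);ws=ok&(P[...,0]>.25)&(P[...,0]<.75)&(P[...,1]>-.4)&(P[...,1]<.25)
    cv2.imwrite(f'pics/{n}_{s["t"]:.2f}.png',cv2.resize(d['image'][150:330,200:450,::-1],None,fx=3,fy=3))
    m=ws&(P[...,2]>.05)&(P[...,2]<.066);k,l,st,_=cv2.connectedComponentsWithStats(m.astype(np.uint8))
    for i in range(1,k):
        if st[i,4]>200:
            q=(P[l==i][:,:2]-o)@np.array([e,f]).T;print(n,st[i,4],'lane rect',*rect(q))
E
python3 m.py; ls pics
```

```text
t: 9.45
tool_pos: [0.5992, 0.1617, 0.0404]
ee_rot: [-2.659, -1.664, 0.015]
contact_force: [0.1, -0.4, 0.5]
finger_gap: 0.0599
finger_force: 0.0
t: 10.82
tool_pos: [0.5322, 0.0135, 0.0473]
ee_rot: [2.661, 1.665, 0.007]
contact_force: [2.9, 6.6, 6.1]
finger_gap: 0.0602
finger_force: 3.3
tool [0.53217189 0.01350595 0.04734027] lane -0.019415454889482864 0.10274337382474222
scene 322 lane rect [-23.5  57. ] [ 90.3 108.8] 1.6
top 613 lane rect [-12.8  46.5] [112.5  92.1] 2.1
top 695 lane rect [   6.4 -192.1] [ 91.9 110.6] 79.3
s1.png
s2.png
s3.png
scene0.png
scene_10.82.png
top0.png
top_10.82.png
w1.png
```

```bash
python3 -m inch '[[0,0,0,-0.033,-0.067,0,0.355],[0,0,0,-0.06,-0.122,0,0.355],[0,0,0,-0.08,-0.163,0,0.355],[0,0,0,-0.095,-0.194,0,0.355],[0,0,0,-0.103,-0.211,0,0.355],[0,0,0,-0.103,-0.211,0,0.355]]'
python3 -m inch '[[0,0,0,0.05,0.1,0,0.355],[0,0,0,0.05,0.1,0,0.355],[0,0,0,0.05,0.1,0.8,0.355],[0,0,0,0.05,0.1,0.8,0.355],[0,0,0,0.05,0.3,0.8,0.355],[0,0,0,0.05,0.6,0.8,0.355],[0,0,0,0.05,0.6,0.8,0.355]]'
python3 m.py; mv pics/scene_1[1-9]*.png pics/fin.png; ls pics
```

```text
t: 11.68
tool_pos: [0.5105, -0.0285, 0.046]
ee_rot: [2.662, 1.666, 0.001]
contact_force: [2.7, 2.5, 2.0]
finger_gap: 0.0602
finger_force: 1.4
t: 12.55
tool_pos: [0.5191, 0.0944, 0.2057]
ee_rot: [-2.658, -1.673, 0.001]
contact_force: [0.3, -0.5, -0.2]
finger_gap: 0.0601
finger_force: 0.0
tool [0.51910579 0.09439872 0.20571054] lane -0.06674163282117414 0.16963599890621311
scene 517 lane rect [   7.9 -193.2] [ 90.  114.8] 77.6
scene 683 lane rect [-10.9   1.3] [ 91. 115.] 90.0
top 643 lane rect [-12.2   2.4] [110.5  91.1] 0.2
top 688 lane rect [   6.6 -192.4] [ 90.  111.2] 78.8
fin.png
s1.png
s2.png
s3.png
scene0.png
scene_10.82.png
top0.png
top_10.82.png
top_12.55.png
w1.png
```

View pics/fin.png

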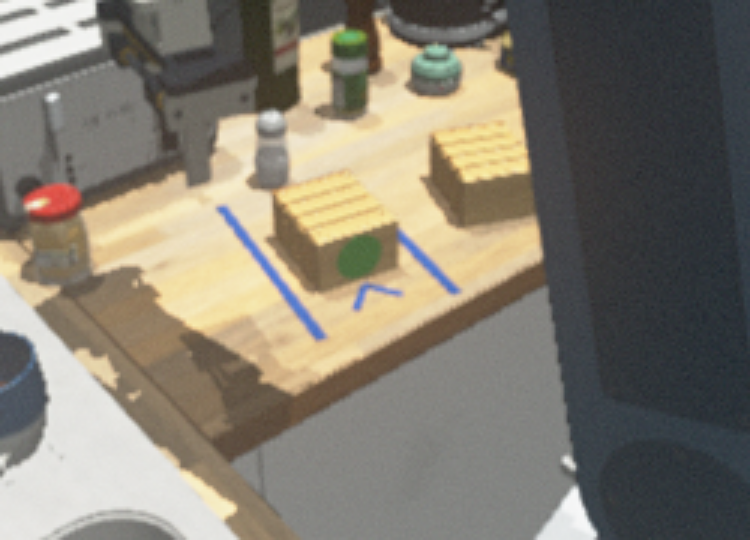

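The stamped crate, at (335,225), is centred between the blue lines about 2 mm off and square to them. The other lies clear at (485,170), and the gripper touches nothing.

```bash
python3 -c "
from plant import *
print(close_job())"
```

```text
the job is handed in; nothing more can be done
None
```

Job handed in: both crates are on their backs, the stamped one about 2 mm off the lane's middle line, the plain one about 190 mm clear of it, and the other things were not knowingly touched.

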